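Open the stencil printer and load a board

ROBOT

A 6-joint arm with a two-finger parallel gripper is mounted at the origin on the work surface. World frame = base frame: x ahead of the robot, y to its left, z up, the work surface at z = 0. Lengths are in m, angles in rad, forces in N, time in s.
With the tool pointing down it reaches from about 0.375 to 0.9 m from the base axis. Payload 3.1 kg.
Tool frame: the origin (TCP) lies between the finger pads; the fingertips stand 17 mm ahead of it and the grasp point (between the pads) lies 2 mm behind it; z points along the fingers, y is the line along which they close (so a half turn about z gives the same grasp; the last joint's range is limited). The gripper opens to 85 mm and grips with 20 to 120 N. Pads are 22 mm wide; open, the fingers measure 114 mm over their backs; the gripper's body (76 mm by 85 mm) begins 54 mm behind the grasp point. The pads swing forward as they close: fully open they stand 13 mm farther back than shut.
Start: joints at [-1.468, 0.527, 1.433, -0, 1.181, -0.178], TCP at [0.173, -0.6, 0.248] pointing down, gripper open.
Joint ranges: [-3.08, 3.08], [-0.75, 2.2], [0.22, 2.44], [-1.43, 4.57], [0, 2.65], [-2.85, 2.85]. Speed limits (rad/s): [2.79, 2.79, 3.14, 3.14, 3.14, 3.14].

INTERFACE

Orientations are given as a unit quaternion [x, y, z, w].
In Python, from station import sense, vision, order gives the robot as it stands.
- The arm moves only by the shell command python3 -m crank 'ROWS' [OPENING] [FORCE]. ROWS is JSON, a list of rows, each an object with "dp": the shift along the world's x, y, z in units of 30 mm (1.0 is 30 mm), a list of three; "angular": the turn, a rotation vector about the world's x, y, z in degrees, a list of three. In form: [{"dp": [dx, dy, dz], "angular": [ax, ay, az]}, ...]. A call has 1 to 20 rows; each row shifts and turns the commanded pose from where the row before left it; what a row does not reach is not made up. A row lasts 1/10 s, in which the tool goes at most 50 mm and 8.59 degrees, less where a joint would pass 70% of its speed; a pose out of reach is approached as far as the arm can. A call is refused whole if a number of a shift passes 1 or a number of a turn 8.59, either way. A call with a gripper value outside its range is refused whole. OPENING is the closure, from 0 (fully open) to 1 (shut), set as the call begins (- or left out, the last holds). The fingers move at their own pace and stop on an object; FORCE is the grip in N (left out, the last holds). Time passes only in rows, so rows that do not move let the fingers close. It gives the time, the measured TCP pose, the force, the opening and the grip force at its end, in the units of the state.
- sense(): the state, without advancing time (a new reading comes with each control period).
- vision.snapshot(name): name is "scene" or "top"; returns a dict with "image" (400x640x3 uint8, blue, green, red), "range_z" (400x640 float32, m along the optical axis (not along the pixel's ray), 0 where there is no reading), "mtx" (3x3 intrinsics, pixels), "pose" (4x4, takes a point from camera to world coordinates). Camera axes: x right, y down, z forward; pixel columns grow to the right and rows downward; lengths in m; the calibration is good to about 2 mm. A picture is of the moment at which its call begins.
- order.sign_off(): hands the job in; it is judged then, once.
The state is a dict: "t": time; "q": joint angles; "qd": joint speeds; "tau": joint torques, N m; "tcp_pos": TCP position; "tool_rot": TCP orientation; "force": force on the tool from outside, world axes, zero at the start; "ft_torque": the same for the moment, N m; "finger_gap": opening from 0.0 (shut) to 1.0 (fully open); "gripper_force": force on a finger pad.
Only numpy, scipy, OpenCV 4.12 (cv2) and the standard library are available. Lean on these libraries where they do the work, as an engineer would, in place of code of your own. Each camera call takes 0.05 s, during which the arm holds its last target. There are 200 camera calls.

TASK

Open the stencil printer: lift its hinged frame by the black handle bar, past the point where the counterweight takes over, and ease it back until the weight sits on its rubber stops and the frame stays open by itself - do not let it swing over, bang or be pushed hard onto the stops. Then load the carrier with the green board onto the printer's two pins, yellow end toward the hinge, flat on the blue block without forcing it, and leave the frame standing open and the other things on the bench where they are.

Things in the scene. Friction and masses are not known exactly. Their poses are not given: they have to be found in the camera images.
- printer: Manual stencil printer, fixed to the bench. Aluminium base plate 335 x 240 mm, top 20 mm above the bench. Origin: on the bench, on the centre line, 130 mm behind the plate's front edge. x points from the handle to the hinge (away from the robot, yaw within 0.2 rad), y left along the hinge axis, z up. Hinge blocks 118 mm either side of the centre line, 98 mm high.
- frame (a joint): Opening angle of the frame (rad): 0 closed and level, growing as the handle goes up and away from the robot. Aluminium tube and steel foil, 200 mm wide, 165 mm long from the hinge, 0.9 kg, hinge friction 0.03 N m. Falls shut below its balance angle (0.6 to 1.0, differs each time), falls open above it; 2 to 5 N at the bar lift it, and hold it back past the balance.
- bar (a point): Middle of the round black handle bar, 14 mm diameter, 112 mm long between two brackets, parallel to the hinge axis, 215 mm from it, level with it when closed (85 mm above the bench). 43 mm free between bar and frame, 58 mm from the bar down to the base plate. Can be pinched from straight above, fingers before and behind it; it turns between them as the frame swings.
- hinge (a point): On the hinge axis, at the middle of the printer's width, 85 mm above the bench and 110 mm along the printer's x from its origin; does not move with the frame. Its axes are those of the printer.
- counterweight: Steel bar, 30 mm diameter, 160 mm long, 0.7 to 1.1 kg, turning with the frame; origin on the hinge axis, centre 82 mm above and 22 mm behind it when closed. It comes to rest on two rubber-capped stop screws of unmeasured setting: frame angle 1.44 to 1.90, to be felt for. Let go 5 mm short of them it bangs; a push at the bar reaches them nearly three times as strong, and over 45 N on them is rough.
- green_carrier: Loose black board carrier, 110 (x) x 56 (y) x 8 (z) mm, 0.1 kg, green board in its upper face, yellow stripe at its +x end. Origin: centre of its underside. Lies flat on the bench left of the printer, yellow end away from the robot within 0.45 rad. Through holes on its long centre line: round (8.5 mm) 42 mm toward the yellow end, slot (12.5 mm along x, 8.5 across) 42 mm the other way.
- round_hole (a point): Centre of the carrier's round hole, at its underside, 42 mm toward the yellow end; axes as the carrier.
- slot_hole (a point): Centre of the carrier's slotted hole, at its underside, 42 mm from the centre on the unmarked end; axes as the carrier.
- nest (a point): Centre of the top face of the printer's blue tooling block (118 x 46 mm, narrower than the carrier), between the two pins, 62 mm above the bench, 100 mm before the hinge; covered by the frame until it is open. Axes as the printer. The loaded carrier's origin lies here.
- pin_front (a point): Foot of the front steel pin (handle side) on the block's top, 42 mm before the nest centre; takes the slotted hole. The pins are 6 mm in diameter and 11 mm high, the upper 5 mm tapered to a blunt point.
- pin_rear (a point): Foot of the rear steel pin (hinge side), 42 mm behind the nest centre; takes the round hole at the yellow end.
- blue_carrier: Same carrier with a blue board, not to be loaded: leave it. 110 x 56 x 8 mm, origin at the centre of its underside.
- squeegee: Aluminium squeegee with steel blade, 150 mm long (y), 24 mm wide, 37 mm high; origin under its middle. Leave it.
- paste_jar: Jar with green lid, 60 mm diameter, 55 mm high; origin under its middle. Leave it.
- heatsink: Black finned heat sink, 90 x 70 x 42 mm; origin under its middle. Leave it.
- solder_spool: Orange spool standing on end, 60 mm diameter, 50 mm high; origin under its middle. Leave it.
There are look-alikes about, which are no part of the job. Leave any pink or red look-alike of the green_carrier alone.

How it is judged:
On the way:
1. the frame rests open by itself on its stops, the hand off it, before the board is loaded (value of joint frame above 1.4 rad and velocity of joint frame between -0.05 and 0.05 rad/s and contact force between each of the arm, the fingers and handle below 0.1 N and contact force between the fingers and counterweight below 0.1 N), for 0.3 s.
At the end, for the whole second after the job is handed in: The frame stands open by itself (beyond 1.4 rad, still); the green-board carrier lies flat on the blue block (underside within 2 mm of its top, tilt under 0.04 rad), round hole at the yellow end over the rear pin within 4 mm and slotted hole over the front pin within 5 mm, released and at rest (value of joint frame above 1.4 rad and velocity of joint frame between -0.05 and 0.05 rad/s and horizontal distance between round_hole and pin_rear below 0.004 m and horizontal distance between slot_hole and pin_front below 0.005 m and z of green_carrier in the frame of nest between -0.003 and 0.002 m and angle between green_carrier's own z axis and vertical below 0.04 rad and linear speed of green_carrier below 0.01 m/s); the robot touches nothing.
It fails at once if the counterweight bangs or is pressed onto its stops with more than 45 N (contact force between counterweight and anything else above 45 N).
It fails at once if the frame swings over by itself or is thrown onto its stops (past 1.35 rad, opening faster than 1 rad/s) (value of joint frame above 1.35 rad and velocity of joint frame above 1 rad/s).
It fails at once if the frame is dropped shut (faster than 1.5 rad/s) (velocity of joint frame below -1.5 rad/s).
It fails at once if the carrier is forced against the printer with more than 40 N (contact force between green_carrier and printer above 40 N).
It fails at once if a bystander (blue-board carrier, squeegee, jar, heat sink, spool) is moved more than 25 mm (distance of any of blue_carrier, squeegee, paste_jar, heatsink, solder_spool from where it was at the start of the episode above 0.025 m).
It also fails if it takes over 72 s, if anything falls off the work surface, if the arm or the gripper's body presses on something with over 40 N, if the wrist force passes 120 N, or if a joint passes its speed limit or range.

## Working session

There is one attempt and no reset: what is moved stays moved. The work goes in short steps, Python scripts to look and compute and a shell command to move; the robot and the scene stay as the last step left them, time stands still between calls to the robot, and variables do not carry over. Pictures are saved under pics/ and viewed, at most 13 in all, crops included, and the job is handed in when it is done.

```bash
mkdir -p pics; ls; cat > h.py <<'E'
import numpy as np,cv2
from station import sense,vision,order
def snap(n):
    s=vision.snapshot(n); np.savez(f'{n}.npz',**s); return s
def load(n): return np.load(f'{n}.npz')
def px(s,u,v,z=None):
    """pixel -> world using depth (or plane at height z)"""
    K=s['mtx'];P=s['pose']; d=np.linalg.inv(K)@[u,v,1.]
    if z is None:
        w=s['range_z'][int(v)-1:int(v)+2,int(u)-1:int(u)+2]; w=w[w>0]; r=np.median(w)
    else: r=(z-P[2,3])/(P[:3,:3]@d)[2]
    return P[:3,:3]@(d*r)+P[:3,3]
E
python3 - <<'E'
from h import *
for n in('scene','top'):
    s=snap(n); cv2.imwrite(f'pics/{n}0.png',s['image']); print(n,s['pose'].round(3).tolist(),s['mtx'].round(1).tolist())
print(sense())
E
```

```text
pics
scene [[-0.209, 0.751, -0.627, 1.161], [0.978, 0.157, -0.138, 0.187], [-0.005, -0.642, -0.767, 0.968], [0.0, 0.0, 0.0, 1.0]] [[432.3, 0.0, 318.8], [0.0, 432.3, 198.4], [0.0, 0.0, 1.0]]
top [[0.012, -0.998, 0.057, 0.379], [-1.0, -0.013, -0.018, 0.041], [0.019, -0.057, -0.998, 1.485], [0.0, 0.0, 0.0, 1.0]] [[477.5, 0.0, 321.9], [0.0, 477.5, 192.4], [0.0, 0.0, 1.0]]
{'t': 0.1, 'q': array([-1.46851200e+00,  5.28379008e-01,  1.43379711e+00,  2.00502077e-05,
        1.18142462e+00, -1.78490328e-01]), 'qd': array([-0.00120219, -0.0021352 , -0.0030325 ,  0.00012035, -0.00016192,
       -0.00120391]), 'tau': array([ 3.99702424e-05, -4.43306029e+01, -1.78585392e+01, -1.18336948e-04,
        3.90519679e-03, -1.69060951e-05]), 'tcp_pos': array([ 0.17316156, -0.59987957,  0.24742059]), 'tool_rot': array([ 9.90161908e-01,  1.39922792e-01,  4.75120219e-05, -1.00296311e-03]), 'force': array([-0.29213882, -0.65103369, -0.01653606]), 'ft_torque': array([-0.00067032,  0.02331124, -0.00112295]), 'gripper_force': 0.0, 'finger_gap': 0.995850771872492}
```

View pics/top0.png

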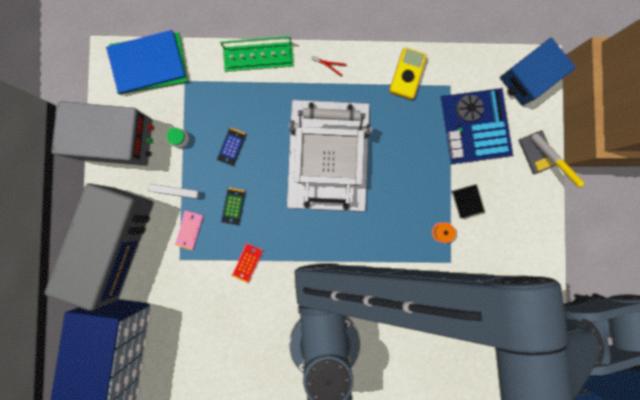

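View pics/scene0.png

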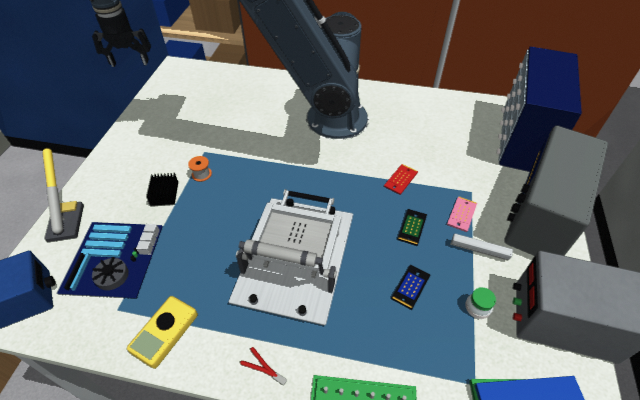

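```bash
python3 - <<'E'
from h import *
t=load('top');s=load('scene')
a=cv2.resize(t['image'][90:230,200:390],None,fx=4,fy=4,interpolation=cv2.INTER_CUBIC)
b=cv2.resize(s['image'][165:325,225:445],None,fx=3.6,fy=3.6,interpolation=cv2.INTER_CUBIC)
cv2.imwrite('pics/topc.png',a);cv2.imwrite('pics/scenec.png',b)
E
```

```text
(no output)
```

View pics/topc.png

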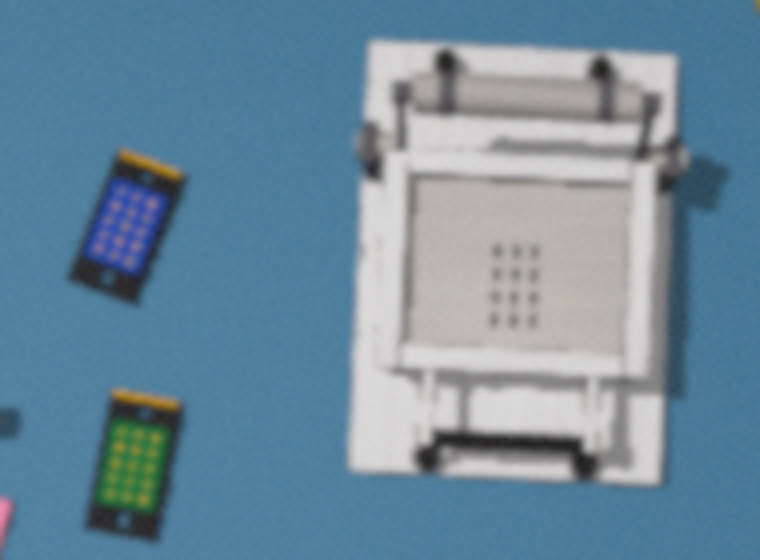

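View pics/scenec.png

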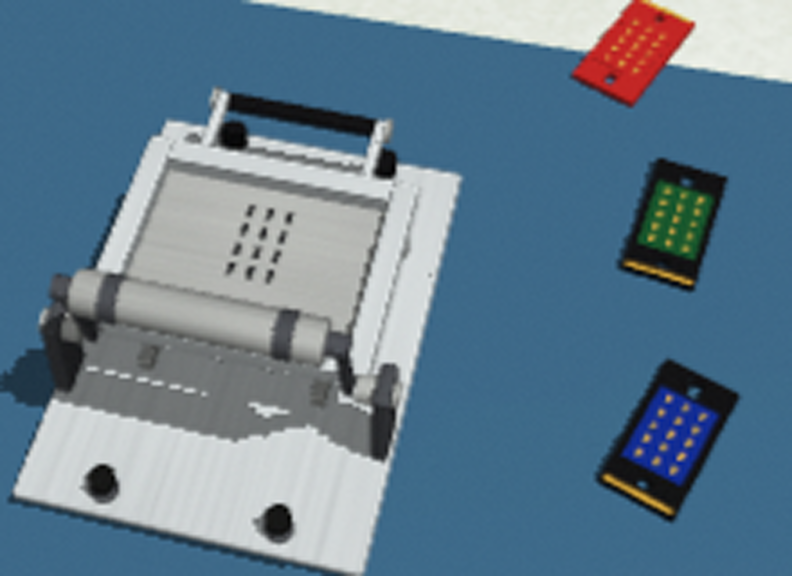

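```bash
cat >> h.py <<'E'
def T(U,V,z,s=None): return px(s or load('top'),(U+.5)/4-.5+200,(V+.5)/4-.5+90,z)
def S(U,V,z,s=None): return px(s or load('scene'),(U+.5)/3.6-.5+225,(V+.5)/3.6-.5+165,z)
E
python3 - <<'E'
from h import *
import math
def pr(n,c,bar,f):
    c={k:f(*v,.02)[:2] for k,v in c.items()}
    x=(c['BL_']-c['FL'] if n=='s' else (c['BL']+c['BR']-c['FL']-c['FR'])/2); yaw=math.atan2(x[1],x[0])
    R=np.array([[math.cos(yaw),-math.sin(yaw)],[math.sin(yaw),math.cos(yaw)]])
    print(n,'yaw',yaw,{k:v.round(4).tolist() for k,v in c.items()},'len',np.linalg.norm(x))
    dim={'BL':(.205,.12),'BR':(.205,-.12),'FL':(-.13,.12),'FR':(-.13,-.12),'BL_':(.205,.12)}
    o=np.mean([v-R@np.array(dim[k]) for k,v in c.items()],0); print('origin',o)
    b=[f(*p,.087)[:2] for p in bar]; m=np.mean(b,0); print('bar',b,m,'pred',o+R@[-.105,0],'yawbar',math.atan2(*(b[0]-b[1])[::-1])-math.pi/2)
pr('t',dict(BL=(368,40),BR=(678,54),FL=(348,470),FR=(663,485)),[(440,441),(582,441)],T)
pr('s',dict(BL_=(362,572),BR=(12,494),FL=(460,176)),[(383,128),(228,101)],S)
# carrier corners z=.008: YL,YR,UL,UR (yellow left...)
for n,f,c in(('t',T,[(113,391),(183,403),(87,527),(158,540)]),('s',S,[(691,288),(620,265),(728,180),(657,159)])):
    p=[f(*q,.008)[:2] for q in c]; m=np.mean(p,0); x=p[0]+p[1]-p[2]-p[3]
    print(n,'carrier',m,math.atan2(x[1],x[0]),np.linalg.norm(x)/2,np.linalg.norm(p[0]-p[1]))
for n,f,h in(('t',T,[(146,412),(124,521)]),('s',S,[(663,259),(686,183)])): print(n,'holes',[f(*q,.008)[:2] for q in h], np.mean([f(*q,.008)[:2] for q in h],0))
# green board segmentation
for n in('top','scene'):
    s=load(n);im=s['image'].astype(int);g=(im[...,1]>im[...,0]+25)&(im[...,1]>im[...,2]+25)&(im[...,2]<110)
    k,l,st,ce=cv2.connectedComponentsWithStats(g.astype('uint8')); 
    print(n,[(ce[i].round(1).tolist(),int(st[i,4]),px(s,*ce[i],.008)[:2].round(4).tolist()) for i in range(1,k) if 30<st[i,4]<900])
E
```

```text
t yaw -0.029425120850366648 {'BL': [0.7504, 0.1117], 'BR': [0.7433, -0.1294], 'FL': [0.4167, 0.1219], 'FR': [0.4081, -0.1199]} len 0.33460243970353537
origin [ 0.54214093 -0.00282328]
bar [array([0.43701722, 0.0512415 ]), array([ 0.43831788, -0.05280875])] [ 0.43766755 -0.00078363] pred [4.37186380e-01 2.65910506e-04] yawbar 0.012499667170287054
s yaw -0.03029698364730807 {'BL_': [0.7505, 0.1094], 'BR': [0.7453, -0.1284], 'FL': [0.4206, 0.1194]} len 0.3301000667719507
origin [ 0.54428768 -0.00370604]
bar [array([0.44029526, 0.06156761]), array([ 0.43825444, -0.05677392])] [0.43927485 0.00239684] pred [ 0.43933586 -0.00052534] yawbar -0.017243495795495445
t carrier [0.4187556  0.28626205] -0.16218244120150327 0.10679317498343839 0.054752508749000776
s carrier [0.42116112 0.28543323] -0.18550784955969168 0.10918337544259402 0.05405613548466307
t holes [array([0.45983416, 0.27892967]), array([0.37566658, 0.2939556 ])] [0.41775037 0.28644264]
s holes [array([0.45785513, 0.27972587]), array([0.38202057, 0.29160296])] [0.41993785 0.28566442]
top [([179.9, 47.8], 136, [0.912, 0.4645]), ([260.6, 38.7], 122, [0.946, 0.2126]), ([168.4, 82.9], 174, [0.8, 0.4969]), ([174.7, 135.9], 255, [0.6336, 0.4725]), ([232.8, 205.9], 306, [0.4187, 0.2882])]
scene [([412.1, 225.6], 250, [0.4192, 0.2858]), ([483.5, 298.6], 434, [0.604, 0.4707]), ([517.2, 301.1], 48, [0.5942, 0.5498]), ([484.7, 383.2], 174, [0.8059, 0.4673])]
```

Candidates for the green carrier: green/black at top (233,206) (yellow end up) – chosen; blue (231,146), red (248,263) and pink (190,230) rejected. The crop confirms the black body, green board and yellow stripe. The bar is at about (0.4385, 0.0005, 0.085), printer yaw −0.03.

```bash
python3 -m crank '[{"dp":[0.44,1,-0.1],"angular":[0,0,3.6]},{"dp":[0.44,1,-0.1],"angular":[0,0,3.6]},{"dp":[0.44,1,-0.1],"angular":[0,0,3.6]},{"dp":[0.44,1,-0.1],"angular":[0,0,3.6]},{"dp":[0.44,1,-0.1],"angular":[0,0,3.6]},{"dp":[0.44,1,-0.1],"angular":[0,0,3.6]},{"dp":[0.44,1,-0.1],"angular":[0,0,3.6]},{"dp":[0.44,1,-0.1],"angular":[0,0,3.6]},{"dp":[0.44,1,-0.1],"angular":[0,0,3.6]},{"dp":[0.44,1,-0.1],"angular":[0,0,3.6]},{"dp":[0.44,1,-0.1],"angular":[0,0,3.6]},{"dp":[0.44,1,-0.1],"angular":[0,0,3.6]},{"dp":[0.44,1,-0.1],"angular":[0,0,3.6]},{"dp":[0.44,1,-0.1],"angular":[0,0,3.6]},{"dp":[0.44,1,-0.1],"angular":[0,0,3.6]},{"dp":[0.44,1,-0.1],"angular":[0,0,3.6]},{"dp":[0.44,1,-0.1],"angular":[0,0,3.6]},{"dp":[0.44,1,-0.1],"angular":[0,0,3.6]},{"dp":[0.44,1,-0.1],"angular":[0,0,3.6]},{"dp":[0.44,1,-0.1],"angular":[0,0,3.6]}]' 0.6 20; python3 -m crank '[{"dp":[0,0,0],"angular":[0,0,0]},{"dp":[0,0,0],"angular":[0,0,0]},{"dp":[0,0,0],"angular":[0,0,0]}]'
```

```text
t: 2.1
tcp_pos: [0.4375, 0.0009, 0.188]
tool_rot: [0.718, 0.696, -0.0, -0.0]
force: [0.5, 0.1, -0.1]
finger_gap: 0.401
gripper_force: 0.0
t: 2.4
tcp_pos: [0.4368, -0.001, 0.1882]
tool_rot: [0.719, 0.695, -0.0, -0.0]
force: [-0.3, 0.5, -0.4]
finger_gap: 0.402
gripper_force: 0.0
```

```bash
python3 -m crank '[{"dp":[0.05,0,-0.6],"angular":[0,0,0]},{"dp":[0,0,-0.6],"angular":[0,0,0]},{"dp":[0,0,-0.6],"angular":[0,0,0]},{"dp":[0,0,-0.6],"angular":[0,0,0]},{"dp":[0,0,-0.6],"angular":[0,0,0]},{"dp":[0,0,-0.5],"angular":[0,0,0]},{"dp":[0,0,0],"angular":[0,0,0]},{"dp":[0,0,0],"angular":[0,0,0]}]'; python3 -m crank '[{"dp":[0,0,0],"angular":[0,0,0]},{"dp":[0,0,0],"angular":[0,0,0]},{"dp":[0,0,0],"angular":[0,0,0]},{"dp":[0,0,0],"angular":[0,0,0]},{"dp":[0,0,0],"angular":[0,0,0]},{"dp":[0,0,0],"angular":[0,0,0]}]' 1 25
```

```text
t: 3.2
tcp_pos: [0.4386, -0.0014, 0.0834]
tool_rot: [0.719, 0.695, -0.0, -0.0]
force: [0.5, -0.7, -0.3]
finger_gap: 0.401
gripper_force: 0.0
t: 3.8
tcp_pos: [0.4364, -0.0007, 0.084]
tool_rot: [0.718, 0.696, -0.002, -0.001]
force: [-4.7, -4.6, 2.1]
finger_gap: 0.155
gripper_force: 24.4
```

```bash
python3 - <<'E'
from math import *
t=0
for i in range(34):
    a=t;t+=.05 if t<1.2 else .03
    dx=-.215*(cos(t)-cos(a))/.03;dz=.215*(sin(t)-sin(a))/.03
    print(round(t,2),round(dx,2),round(-.03*dx,3),round(dz,2))
E
```

```text
0.05 0.01 -0.0 0.36
0.1 0.03 -0.001 0.36
0.15 0.04 -0.001 0.36
0.2 0.06 -0.002 0.35
0.25 0.08 -0.002 0.35
0.3 0.1 -0.003 0.34
0.35 0.11 -0.003 0.34
0.4 0.13 -0.004 0.33
0.45 0.15 -0.004 0.33
0.5 0.16 -0.005 0.32
0.55 0.18 -0.005 0.31
0.6 0.19 -0.006 0.3
0.65 0.21 -0.006 0.29
0.7 0.22 -0.007 0.28
0.75 0.24 -0.007 0.27
0.8 0.25 -0.008 0.26
0.85 0.26 -0.008 0.24
0.9 0.28 -0.008 0.23
0.95 0.29 -0.009 0.22
1.0 0.3 -0.009 0.2
1.05 0.31 -0.009 0.19
1.1 0.32 -0.009 0.17
1.15 0.32 -0.01 0.15
1.2 0.33 -0.01 0.14
1.23 0.2 -0.006 0.07
1.26 0.2 -0.006 0.07
1.29 0.21 -0.006 0.06
1.32 0.21 -0.006 0.06
1.35 0.21 -0.006 0.05
1.38 0.21 -0.006 0.04
1.41 0.21 -0.006 0.04
1.44 0.21 -0.006 0.03
1.47 0.21 -0.006 0.02
1.5 0.21 -0.006 0.02
```

```bash
python3 -m crank '[{"dp":[-0.06,0,0.36],"angular":[0,0,0]},{"dp":[0.03,0,0.36],"angular":[0,0,0]},{"dp":[0.04,0,0.36],"angular":[0,0,0]},{"dp":[0.06,0,0.35],"angular":[0,0,0]},{"dp":[0.08,0,0.35],"angular":[0,0,0]},{"dp":[0.1,0,0.34],"angular":[0,0,0]},{"dp":[0.11,0,0.34],"angular":[0,0,0]},{"dp":[0.13,0,0.33],"angular":[0,0,0]}]'; python3 -m crank '[{"dp":[0.15,-0.01,0.33],"angular":[0,0,0]},{"dp":[0.16,-0.01,0.32],"angular":[0,0,0]},{"dp":[0.18,-0.01,0.31],"angular":[0,0,0]},{"dp":[0.19,-0.01,0.3],"angular":[0,0,0]},{"dp":[0.21,0,0.29],"angular":[0,0,0]},{"dp":[0.22,0,0.28],"angular":[0,0,0]},{"dp":[0.24,-0.01,0.27],"angular":[0,0,0]},{"dp":[0.25,-0.01,0.26],"angular":[0,0,0]}]'
```

```text
t: 4.6
tcp_pos: [0.4524, -0.0012, 0.1683]
tool_rot: [0.718, 0.696, -0.001, 0.0]
force: [-0.7, -5.9, -3.3]
finger_gap: 0.151
gripper_force: 24.4
t: 5.4
tcp_pos: [0.4974, -0.0026, 0.2391]
tool_rot: [0.718, 0.696, -0.003, -0.002]
force: [-7.0, -2.9, 5.0]
finger_gap: 0.154
gripper_force: 24.4
```

```bash
python3 -m crank '[{"dp":[0.2,-0.01,0.26],"angular":[0,0,0]},{"dp":[0.22,-0.01,0.24],"angular":[0,0,0]},{"dp":[0.29,-0.01,0.23],"angular":[0,0,0]},{"dp":[0.3,-0.01,0.22],"angular":[0,0,0]},{"dp":[0.31,-0.01,0.2],"angular":[0,0,0]},{"dp":[0.32,-0.01,0.18],"angular":[0,0,0]},{"dp":[0.32,-0.01,0.15],"angular":[0,0,0]},{"dp":[0.33,-0.01,0.14],"angular":[0,0,0]},{"dp":[0,0,0],"angular":[0,0,0]}]'
```

```text
t: 6.3
tcp_pos: [0.5736, -0.005, 0.2881]
tool_rot: [0.719, 0.695, 0.002, 0.003]
force: [-1.2, -1.7, 6.1]
finger_gap: 0.153
gripper_force: 26.6
```

```bash
python3 -m crank '[{"dp":[0.14,0,0.12],"angular":[0,0,0]},{"dp":[0.14,-0.01,0.05],"angular":[0,0,0]},{"dp":[0.14,0,0.04],"angular":[0,0,0]},{"dp":[0.14,-0.01,0.04],"angular":[0,0,0]},{"dp":[0.14,0,0.04],"angular":[0,0,0]},{"dp":[0.14,-0.01,0.03],"angular":[0,0,0]}]';python3 -m crank '[{"dp":[0.14,0,0.03],"angular":[0,0,0]},{"dp":[0.14,-0.01,0.03],"angular":[0,0,0]}]';  python3 -m crank '[{"dp":[0.14,0,0.03],"angular":[0,0,0]},{"dp":[0.14,0,0.02],"angular":[0,0,0]}]'; python3 - <<'E'
from h import *
s=snap('scene'); cv2.imwrite('pics/s1.png',cv2.resize(s['image'][100:330,180:480],None,fx=2.5,fy=2.5,interpolation=cv2.INTER_CUBIC))
E
```

```text
t: 6.9
tcp_pos: [0.5956, -0.0056, 0.296]
tool_rot: [0.719, 0.695, -0.0, -0.0]
force: [-0.1, -3.6, 0.1]
finger_gap: 0.151
gripper_force: 25.6
t: 7.1
tcp_pos: [0.6041, -0.0059, 0.2983]
tool_rot: [0.719, 0.695, 0.0, 0.0]
force: [-0.6, -2.2, 3.3]
finger_gap: 0.152
gripper_force: 25.8
t: 7.3
tcp_pos: [0.6126, -0.0061, 0.2999]
tool_rot: [0.719, 0.695, 0.0, 0.0]
force: [1.5, -3.9, 0.9]
finger_gap: 0.153
gripper_force: 25.9
```

View pics/s1.png

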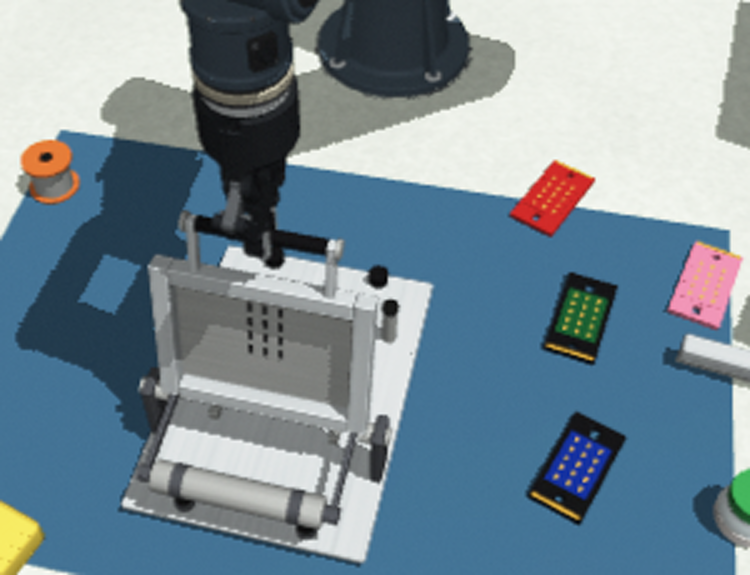

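The picture shows the frame near vertical, bar held at (270,240) and the counterweight at (240,492) just above its stops. Now creeping.

```bash
for i in 1; do python3 -m crank '[{"dp":[0.1,0,0.015],"angular":[0,0,0]},{"dp":[0.1,-0.01,0.015],"angular":[0,0,0]},{"dp":[0.1,0,0.01],"angular":[0,0,0]}]'; python3 -m crank '[{"dp":[0.08,0,0.01],"angular":[0,0,0]},{"dp":[0.08,0,0.01],"angular":[0,0,0]},{"dp":[0.08,0,0.01],"angular":[0,0,0]}]';  done
```

```text
t: 7.65
tcp_pos: [0.6216, -0.0064, 0.301]
tool_rot: [0.719, 0.695, 0.0, 0.0]
force: [1.9, -4.2, 2.0]
finger_gap: 0.15
gripper_force: 26.1
t: 7.95
tcp_pos: [0.6286, -0.0066, 0.3016]
tool_rot: [0.719, 0.695, -0.0, 0.0]
force: [1.4, -6.1, 1.7]
finger_gap: 0.148
gripper_force: 26.2
```

```bash
python3 -m crank '[{"dp":[0.08,0,0.01],"angular":[0,0,0]},{"dp":[0.08,0,0.01],"angular":[0,0,0]}]'; python3 -c "
from h import *
print(sense()['force'],sense()['t'])"
```

```text
t: 8.15
tcp_pos: [0.6334, -0.0067, 0.3019]
tool_rot: [0.719, 0.695, -0.0, 0.0]
force: [2.7, -5.4, 0.1]
finger_gap: 0.157
gripper_force: 26.2
[ 2.71855905 -5.39202182  0.10807824] 8.15
```

```bash
for i in 1; do python3 -m crank '[{"dp":[0.08,-0.03,0.005],"angular":[0,0,0]},{"dp":[0.08,-0.03,0.005],"angular":[0,0,0]},{"dp":[0,0,0],"angular":[0,0,0]}]'; python3 -m crank '[{"dp":[0.08,0,0],"angular":[0,0,0]},{"dp":[0.08,0,0],"angular":[0,0,0]},{"dp":[0,0,0],"angular":[0,0,0]}]';  done
```

```text
t: 8.45
tcp_pos: [0.6383, -0.007, 0.3022]
tool_rot: [0.719, 0.695, 0.001, -0.001]
force: [2.4, 0.2, 1.2]
finger_gap: 0.152
gripper_force: 26.3
t: 8.75
tcp_pos: [0.6431, -0.0072, 0.3023]
tool_rot: [0.719, 0.695, 0.001, -0.0]
force: [2.4, 1.2, 1.9]
finger_gap: 0.152
gripper_force: 26.4
```

```bash
for i in 1; do python3 -m crank '[{"dp":[0.07,0,0],"angular":[0,0,0]},{"dp":[0.07,0,0],"angular":[0,0,0]},{"dp":[0,0,0],"angular":[0,0,0]}]';  done
```

```text
t: 9.05
tcp_pos: [0.6473, -0.0074, 0.3022]
tool_rot: [0.719, 0.695, 0.001, -0.0]
force: [3.4, 2.9, 1.3]
finger_gap: 0.155
gripper_force: 26.4
```

```bash
for i in 1; do python3 -m crank '[{"dp":[0.07,0,0],"angular":[0,0,0]},{"dp":[0.07,0,0],"angular":[0,0,0]},{"dp":[0,0,0],"angular":[0,0,0]}]';  done
```

```text
t: 9.35
tcp_pos: [0.6514, -0.0075, 0.3022]
tool_rot: [0.719, 0.695, 0.0, -0.0]
force: [3.8, 4.8, 0.5]
finger_gap: 0.149
gripper_force: 26.5
```

```bash
python3 - <<'E'
from h import *
s=snap('scene'); cv2.imwrite('pics/s2.png',cv2.resize(s['image'][200:330,200:360],None,fx=4.5,fy=4.5,interpolation=cv2.INTER_CUBIC))
E
```

```text
(no output)
```

View pics/s2.png

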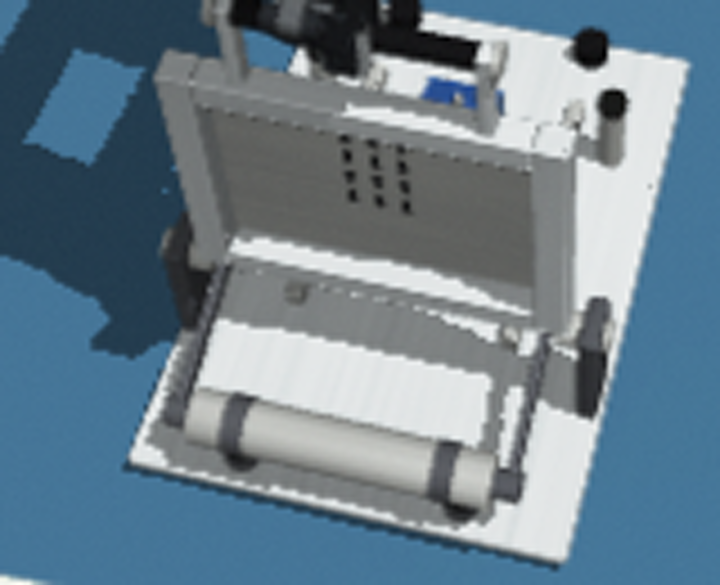

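The weight at (340,445) is still slightly clear of its stops (235,450 / 460,500 in the crop). Continuing.

```bash
for i in 1; do python3 -m crank '[{"dp":[0.07,0.02,0],"angular":[0,0,0]},{"dp":[0.07,0.02,0],"angular":[0,0,0]},{"dp":[0,0,0],"angular":[0,0,0]}]';  done
```

```text
t: 9.7
tcp_pos: [0.6556, -0.0076, 0.302]
tool_rot: [0.719, 0.695, -0.001, 0.0]
force: [3.0, 0.4, -0.8]
finger_gap: 0.153
gripper_force: 26.4
```

```bash
for i in 1; do python3 -m crank '[{"dp":[0.07,0,-0.005],"angular":[0,0,0]},{"dp":[0.07,0,-0.005],"angular":[0,0,0]},{"dp":[0,0,0],"angular":[0,0,0]}]';  done
```

```text
t: 10.0
tcp_pos: [0.6598, -0.0077, 0.3017]
tool_rot: [0.719, 0.695, -0.0, 0.001]
force: [3.0, -2.4, -2.4]
finger_gap: 0.152
gripper_force: 26.4
```

```bash
for i in 1; do python3 -m crank '[{"dp":[0.07,0,-0.005],"angular":[0,0,0]},{"dp":[0.07,0,-0.005],"angular":[0,0,0]},{"dp":[0,0,0],"angular":[0,0,0]}]';  done
```

```text
t: 10.3
tcp_pos: [0.664, -0.0077, 0.3015]
tool_rot: [0.719, 0.695, -0.001, 0.001]
force: [2.0, -3.7, -3.9]
finger_gap: 0.15
gripper_force: 26.4
```

```bash
for i in 1; do python3 -m crank '[{"dp":[0.07,-0.02,-0.03],"angular":[0,0,0]},{"dp":[0.07,-0.02,-0.03],"angular":[0,0,0]},{"dp":[0,0,0],"angular":[0,0,0]}]';  done
```

```text
t: 10.6
tcp_pos: [0.6691, -0.0079, 0.3008]
tool_rot: [0.719, 0.695, 0.001, 0.001]
force: [2.6, -1.8, 1.3]
finger_gap: 0.146
gripper_force: 26.9
```

```bash
for i in 1; do python3 -m crank '[{"dp":[0.07,0,-0.01],"angular":[0,0,0]},{"dp":[0.07,0,-0.01],"angular":[0,0,0]},{"dp":[0,0,0],"angular":[0,0,0]}]';  done
```

```text
t: 10.9
tcp_pos: [0.6732, -0.0081, 0.3002]
tool_rot: [0.719, 0.695, 0.001, 0.001]
force: [3.2, -3.1, 5.2]
finger_gap: 0.149
gripper_force: 27.3
```

```bash
for i in 1; do python3 -m crank '[{"dp":[0.07,0,-0.01],"angular":[0,0,0]},{"dp":[0.07,0,-0.01],"angular":[0,0,0]},{"dp":[0,0,0],"angular":[0,0,0]}]';  done
```

```text
t: 11.2
tcp_pos: [0.6765, -0.0081, 0.2997]
tool_rot: [0.719, 0.695, 0.0, 0.0]
force: [2.0, -1.7, 6.7]
finger_gap: 0.151
gripper_force: 27.5
```

```bash
for i in 1; do python3 -m crank '[{"dp":[0.06,-0.01,0.03],"angular":[0,0,0]},{"dp":[0.03,0,0.03],"angular":[0,0,0]},{"dp":[0,0,0],"angular":[0,0,0]}]';  done
```

```text
t: 11.5
tcp_pos: [0.6768, -0.0082, 0.2997]
tool_rot: [0.719, 0.695, -0.002, -0.002]
force: [-4.8, -3.6, 4.9]
finger_gap: 0.153
gripper_force: 27.4
```

```bash
for i in 1; do python3 -m crank '[{"dp":[0.05,0,-0.005],"angular":[0,0,0]},{"dp":[0.05,0,-0.005],"angular":[0,0,0]},{"dp":[0,0,0],"angular":[0,0,0]}]';  done
```

```text
t: 11.8
tcp_pos: [0.6771, -0.0082, 0.2997]
tool_rot: [0.719, 0.695, -0.005, -0.005]
force: [-11.1, -2.6, 8.8]
finger_gap: 0.155
gripper_force: 27.8
```

Stops felt at x≈0.677. Easing the push, then releasing.

```bash
for i in 1; do python3 -m crank '[{"dp":[-0.07,0.02,0.03],"angular":[0,0,0]},{"dp":[-0.06,0.02,0.03],"angular":[0,0,0]},{"dp":[0,0,0],"angular":[0,0,0]}]';  done
```

```text
t: 12.1
tcp_pos: [0.6767, -0.0081, 0.2998]
tool_rot: [0.719, 0.695, -0.002, -0.001]
force: [-0.6, -4.9, -2.2]
finger_gap: 0.155
gripper_force: 26.8
```

```bash
python3 -m crank '[{"dp":[0,0,0],"angular":[0,0,0]},{"dp":[0,0,0],"angular":[0,0,0]},{"dp":[0,0,0],"angular":[0,0,0]},{"dp":[0,0,0],"angular":[0,0,0]},{"dp":[0,0,0],"angular":[0,0,0]},{"dp":[0,0,0],"angular":[0,0,0]}]' 0.6; python3 -m crank '[{"dp":[0,0,0.5],"angular":[0,0,0]},{"dp":[0,0,0.8],"angular":[0,0,0]},{"dp":[0,0,0.8],"angular":[0,0,0]},{"dp":[0,0,0.5],"angular":[0,0,0]},{"dp":[0,0,0],"angular":[0,0,0]}]'; python3 - <<'E'
from h import *
snap('top');s=snap('scene'); cv2.imwrite('pics/s3.png',cv2.resize(s['image'][100:330,180:480],None,fx=2.5,fy=2.5,interpolation=cv2.INTER_CUBIC))
E
```

```text
t: 12.7
tcp_pos: [0.6782, -0.0069, 0.3021]
tool_rot: [0.719, 0.695, 0.0, 0.0]
force: [0.4, 1.0, -1.0]
finger_gap: 0.397
gripper_force: 0.0
t: 13.2
tcp_pos: [0.6793, -0.0072, 0.3833]
tool_rot: [0.719, 0.695, 0.002, 0.003]
force: [-0.2, -1.3, -0.1]
finger_gap: 0.4
gripper_force: 0.0
```

View pics/s3.png

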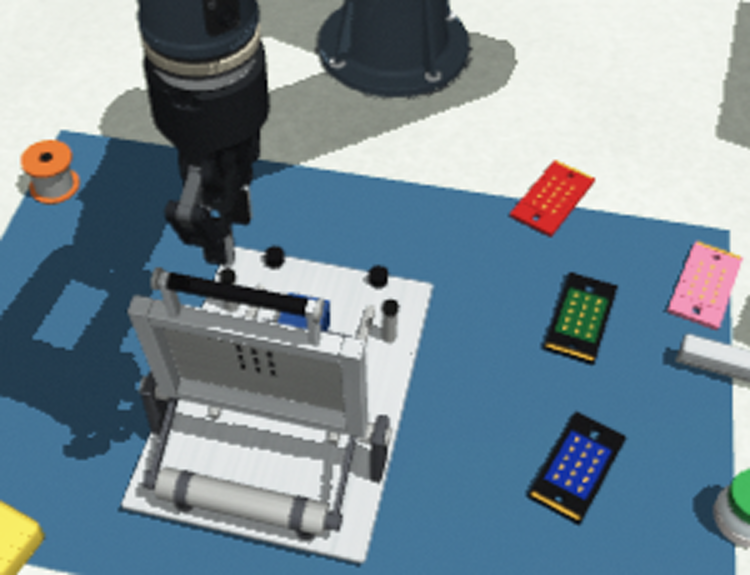

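Frame stands open on its stops by itself (weight at (245,495)), pins and blue block are exposed at (300,310). Now the carrier.

```bash
python3 -m crank '[{"dp":[-0.62,0.7,0],"angular":[0,0,5.87]},{"dp":[-0.62,0.7,0],"angular":[0,0,5.87]},{"dp":[-0.62,0.7,0],"angular":[0,0,5.87]},{"dp":[-0.62,0.7,0],"angular":[0,0,5.87]},{"dp":[-0.62,0.7,-0.94],"angular":[0,0,5.87]},{"dp":[-0.62,0.7,-0.94],"angular":[0,0,5.87]},{"dp":[-0.62,0.7,-0.94],"angular":[0,0,5.87]},{"dp":[-0.62,0.7,-0.94],"angular":[0,0,5.87]},{"dp":[-0.62,0.7,-0.94],"angular":[0,0,5.87]},{"dp":[-0.62,0.7,-0.94],"angular":[0,0,5.87]},{"dp":[-0.62,0.7,-0.94],"angular":[0,0,5.87]},{"dp":[-0.62,0.7,-0.94],"angular":[0,0,5.87]},{"dp":[-0.62,0.7,-0.94],"angular":[0,0,5.87]},{"dp":[-0.61,0.67,-0.94],"angular":[0,0,5.87]},{"dp":[0,0,0],"angular":[0,0,0]},{"dp":[0,0,0],"angular":[0,0,0]},{"dp":[0,0,0],"angular":[0,0,0]}]' 0
python3 - <<'E'
from h import *
import math
s=load('top')
# block / pins: blue block in top view
im=s['image'];P=lambda u,v,z:px(s,u,v,z)
cv2.imwrite('pics/t3.png',cv2.resize(im[120:220,270:390],None,fx=6,fy=6,interpolation=cv2.INTER_CUBIC))
hs=cv2.cvtColor(im,cv2.COLOR_BGR2HSV)
E
```

```text
t: 15.0
tcp_pos: [0.4192, 0.2858, 0.0984]
tool_rot: [0.085, 0.996, 0.0, 0.001]
force: [0.6, 0.1, 0.4]
finger_gap: 1.004
gripper_force: 0.0
```

View pics/t3.png

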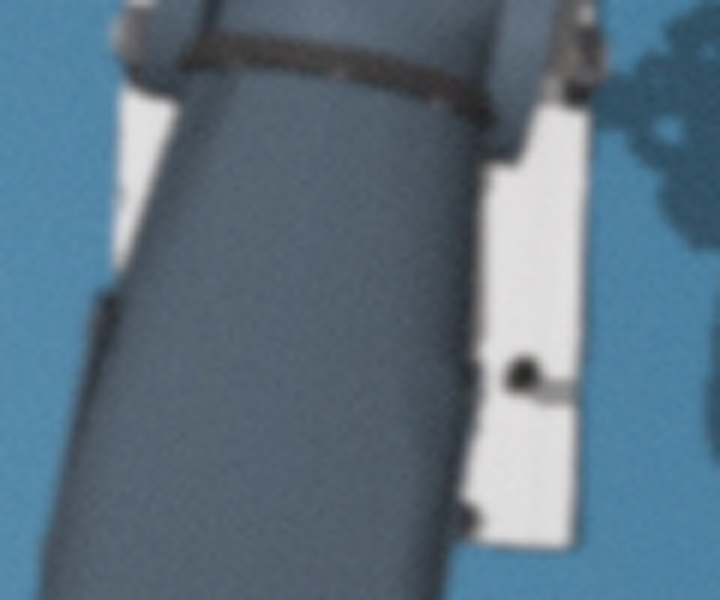

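The arm hides the nest in this one (only plate edges visible). Take a fresh pair now that the arm is away.

```bash
python3 - <<'E'
from h import *
t=snap('top');s=snap('scene')
a=cv2.resize(t['image'][130:220,285:375],(400,400),interpolation=cv2.INTER_CUBIC)
b=cv2.resize(s['image'][180:260,245:325],(400,400),interpolation=cv2.INTER_CUBIC)
cv2.imwrite('pics/n.png',np.hstack([a,b]))
E
```

```text
(no output)
```

View pics/n.png

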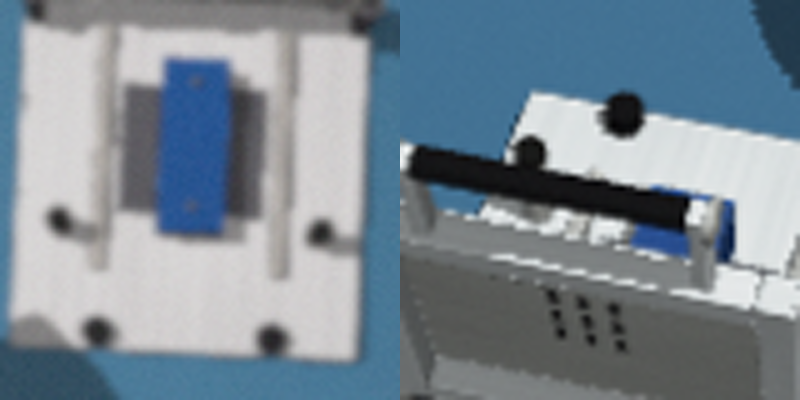

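```bash
python3 - <<'E'
from h import *
import math
s=load('top');k=90/400
f=lambda U,V,z:px(s,(U+.5)*k-.5+285,(V+.5)*k-.5+130,z)[:2]
def rep(n,a,b,m): d=a-b; print(n,m.round(4),'yaw',round(math.atan2(d[1],d[0]),4),'len',np.linalg.norm(d).round(4))
c=[f(*p,.062) for p in[(167,58),(231,62),(157,232),(222,236)]]; rep('corners',(c[0]+c[1])/2,(c[2]+c[3])/2,np.mean(c,0))
p=[f(*q,.071) for q in[(196,80),(191,206)]]; rep('pins',*p,np.mean(p,0))
g=s['image'][140:185,315:340].astype(int);m=(g[...,0]-g[...,2]>60)&(g[...,1]<110)&(g[...,1]>50); v,u=np.nonzero(m)
w=np.array([px(s,x+315,y+140,.062)[:2] for x,y in zip(u,v)]);e=np.linalg.svd(w-w.mean(0))[2][0]; e*=np.sign(e[0]); print('seg',m.sum(),w.mean(0).round(4),math.atan2(e[1],e[0]),np.ptp(w,0))
print(m.sum(0),m.sum(1))
yaw=-.03;o=np.array([.543,-.003]);print('model nest',o+.01*np.array([1,yaw]))
E
python3 -m crank '[{"dp":[0,0,-0.5],"angular":[0,0,0]},{"dp":[0,0,-0.5],"angular":[0,0,0]},{"dp":[0,0,-0.5],"angular":[0,0,0]},{"dp":[0,0,-0.5],"angular":[0,0,0]},{"dp":[0,0,-0.3],"angular":[0,0,0]},{"dp":[0,0,-0.2],"angular":[0,0,0]},{"dp":[0,0,0],"angular":[0,0,0]}]' 0.15
```

```text
corners [ 0.5504 -0.0031] yaw -0.0433 len 0.1181
pins [ 0.5519 -0.0023] yaw -0.0285 len 0.0849
seg 562 [ 0.5505 -0.0027] -0.034676891178663766 [0.11196236 0.04756896]
[ 0  0  0  0  0  2 31 33 38 38 38 38 38 37 37 38 38 38 38 37 33 10  0  0
  0] [ 0  0  0  0 12 13 13 13 12 14 15 16 15 16 16 16 16 16 16 16 16 15 15 15
 15 15 15 15 15 15 15 16 16 15 15 15 14 15 14 14 14 13  0  0  0]
model nest [ 0.553  -0.0033]
t: 15.8
tcp_pos: [0.4183, 0.2857, 0.0228]
tool_rot: [0.085, 0.996, -0.0, -0.0]
force: [-0.2, -0.8, 0.5]
finger_gap: 0.851
gripper_force: 0.0
```

```bash
python3 -m crank '[{"dp":[0,0,0],"angular":[0,0,0]},{"dp":[0,0,-0.1],"angular":[0,0,0]},{"dp":[0,0,-0.1],"angular":[0,0,0]},{"dp":[0,0,0],"angular":[0,0,0]}]' 0.25
```

```text
t: 16.2
tcp_pos: [0.4179, 0.286, 0.0169]
tool_rot: [0.085, 0.996, -0.0, -0.0]
force: [0.0, 0.1, 0.7]
finger_gap: 0.747
gripper_force: 0.0
```

```bash
python3 -m crank '[{"dp":[0,0,-0.06],"angular":[0,0,0]},{"dp":[0,0,0],"angular":[0,0,0]}]'; python3 -m crank '[{"dp":[0,0,-0.06],"angular":[0,0,0]},{"dp":[0,0,0],"angular":[0,0,0]}]'; python3 -m crank '[{"dp":[0,0,-0.06],"angular":[0,0,0]},{"dp":[0,0,0],"angular":[0,0,0]}]'
```

```text
t: 16.4
tcp_pos: [0.4179, 0.286, 0.0151]
tool_rot: [0.085, 0.996, -0.0, -0.0]
force: [0.3, 0.3, -0.0]
finger_gap: 0.751
gripper_force: 0.0
t: 16.6
tcp_pos: [0.4179, 0.286, 0.0132]
tool_rot: [0.085, 0.996, -0.0, -0.0]
force: [0.4, -0.9, -0.3]
finger_gap: 0.747
gripper_force: 0.0
t: 16.8
tcp_pos: [0.4179, 0.2859, 0.0114]
tool_rot: [0.085, 0.996, -0.0, -0.0]
force: [0.4, 0.1, 1.2]
finger_gap: 0.747
gripper_force: 0.0
```

```bash
python3 -m crank '[{"dp":[0,0,0.07],"angular":[0,0,0]},{"dp":[0,0,0],"angular":[0,0,0]},{"dp":[0,0,0],"angular":[0,0,0]},{"dp":[0,0,0],"angular":[0,0,0]},{"dp":[0,0,0],"angular":[0,0,0]}]' 0.5 30
```

```text
t: 17.3
tcp_pos: [0.4179, 0.2859, 0.0136]
tool_rot: [0.085, 0.996, -0.0, -0.0]
force: [1.1, 0.2, -0.7]
finger_gap: 0.644
gripper_force: 33.0
```

```bash
python3 -m crank '[{"dp":[0,0,0.2],"angular":[0,0,0]},{"dp":[0,0,0.4],"angular":[0,0,0]},{"dp":[0,0,0.8],"angular":[0,0,0]},{"dp":[0,0,1],"angular":[0,0,0]},{"dp":[0,0,1],"angular":[0,0,0]},{"dp":[0,0,0.6],"angular":[0,0,0]},{"dp":[0,0,0],"angular":[0,0,0]},{"dp":[0,0,0],"angular":[0,0,0]}]'; python3 - <<'E'
from h import *
s=load('top');k=90/400
for U,V in[(100,150),(105,80),(282,150),(282,230),(196,150),(60,218),(60,280),(145,150),(250,150)]: print(U,V,px(s,(U+.5)*k-.5+285,(V+.5)*k-.5+130).round(3))
s=snap('scene')
cv2.imwrite('pics/l.png',cv2.resize(s['image'][150:270,380:460],None,fx=5,fy=5,interpolation=cv2.INTER_CUBIC))
E
```

```text
t: 18.1
tcp_pos: [0.4179, 0.286, 0.1343]
tool_rot: [0.085, 0.996, 0.0, 0.001]
force: [0.2, -0.1, -0.5]
finger_gap: 0.644
gripper_force: 33.0
100 150 [0.551 0.061 0.034]
105 80 [0.599 0.058 0.035]
282 150 [ 0.552 -0.064  0.034]
282 230 [ 0.498 -0.065  0.028]
196 150 [ 0.548 -0.004  0.063]
60 218 [0.5   0.086 0.075]
60 280 [0.462 0.087 0.021]
145 150 [0.552 0.03  0.026]
250 150 [ 0.553 -0.043  0.026]
```

View pics/l.png

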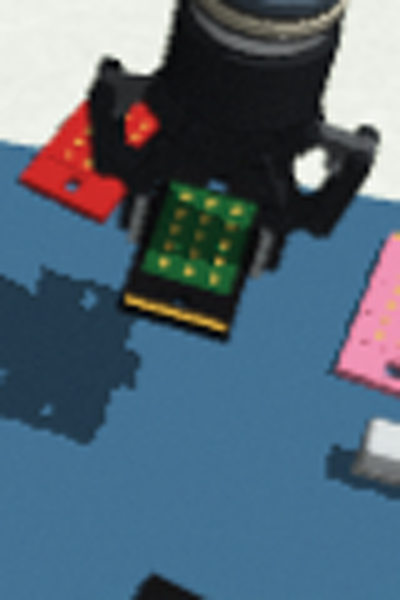

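The carrier hangs level in the fingers, yellow end (175,312) away from the robot, slot hole at (218,186), round hole at (180,300).

```bash
python3 - <<'E'
from h import *
import math
s=load('scene')
f=lambda U,V:px(s,(U+.5)/5-.5+380,(V+.5)/5-.5+150,.1287)[:2]
r,l=f(180,300),f(218,186);print('holes',r,l,(r+l)/2,np.linalg.norm(r-l),math.atan2(*(r-l)[::-1]))
a,b=f(123,306),f(226,340);print('yellow end top corners',a,b,(a+b)/2,math.atan2(*(b-a)[::-1])-math.pi/2)
c=(a+b)/2-.055*np.array([math.cos(.17),-math.sin(.17)]);print('centre from end',c)
im=s['image'].astype(int)[150:230,395:440];g=(im[...,1]>im[...,0]+25)&(im[...,1]>im[...,2]+25)&(im[...,2]<110)
v,u=np.nonzero(g);print('board',px(s,u.mean()+395,v.mean()+150,.1287))
E
python3 -m crank '[{"dp":[0.28,-0.6,0],"angular":[0,0,0.5]},{"dp":[0.28,-0.6,0],"angular":[0,0,0.5]},{"dp":[0.28,-0.6,0],"angular":[0,0,0.5]},{"dp":[0.28,-0.6,0],"angular":[0,0,0.5]},{"dp":[0.28,-0.6,0],"angular":[0,0,0.5]},{"dp":[0.28,-0.6,0],"angular":[0,0,0.5]},{"dp":[0.28,-0.6,0],"angular":[0,0,0.5]},{"dp":[0.28,-0.6,0],"angular":[0,0,0.5]},{"dp":[0.28,-0.6,0],"angular":[0,0,0.5]},{"dp":[0.28,-0.6,0],"angular":[0,0,0.5]},{"dp":[0.28,-0.6,0],"angular":[0,0,0.5]},{"dp":[0.28,-0.6,0],"angular":[0,0,0.5]},{"dp":[0.28,-0.6,0],"angular":[0,0,0.5]},{"dp":[0.28,-0.6,0],"angular":[0,0,0.5]},{"dp":[0.28,-0.6,0],"angular":[0,0,0.5]},{"dp":[0.22,-0.63,0],"angular":[0,0,0.4]},{"dp":[0,0,0],"angular":[0,0,0]},{"dp":[0,0,0],"angular":[0,0,0]},{"dp":[0,0,0],"angular":[0,0,0]}]'
```

```text
holes [0.46127919 0.27817043] [0.38142727 0.29224414] [0.42135323 0.28520728] 0.0810826610330979 -0.1744560083585826
yellow end top corners [0.47085003 0.25090451] [0.48177098 0.30179498] [0.4763105  0.27634974] -0.2113911307995635
centre from end [0.42210334 0.28565477]
board [0.42200107 0.28618929 0.1287    ]
t: 20.05
tcp_pos: [0.5494, -0.002, 0.1328]
tool_rot: [0.016, 1.0, 0.0, -0.001]
force: [-0.0, 0.4, -1.0]
finger_gap: 0.644
gripper_force: 33.0
```

```bash
python3 -m crank '[{"dp":[0.02,-0.03,-0.2],"angular":[0,0,0]},{"dp":[0,0,-0.4],"angular":[0,0,0]},{"dp":[0,0,-0.4],"angular":[0,0,0]},{"dp":[0,0,-0.25],"angular":[0,0,0]},{"dp":[0,0,-0.1],"angular":[0,0,0]},{"dp":[0,0,0],"angular":[0,0,0]},{"dp":[0,0,0],"angular":[0,0,0]}]'; python3 -m crank '[{"dp":[0,0,-0.07],"angular":[0,0,0]},{"dp":[0,0,-0.07],"angular":[0,0,0]},{"dp":[0,0,0],"angular":[0,0,0]}]'
```

```text
t: 20.75
tcp_pos: [0.5514, -0.0038, 0.0932]
tool_rot: [0.016, 1.0, -0.0, 0.0]
force: [0.4, -0.3, -0.3]
finger_gap: 0.644
gripper_force: 33.0
t: 21.05
tcp_pos: [0.5512, -0.0038, 0.089]
tool_rot: [0.016, 1.0, -0.0, -0.0]
force: [0.4, 0.6, -1.2]
finger_gap: 0.645
gripper_force: 33.0
```

```bash
 python3 -m crank '[{"dp":[0,0,-0.06],"angular":[0,0,0]},{"dp":[0,0,0],"angular":[0,0,0]}]'; python3 -m crank '[{"dp":[0,0,-0.06],"angular":[0,0,0]},{"dp":[0,0,0],"angular":[0,0,0]}]'
```

```text
t: 21.25
tcp_pos: [0.5511, -0.0038, 0.0871]
tool_rot: [0.016, 1.0, 0.0, -0.0]
force: [-0.2, -0.5, -1.9]
finger_gap: 0.645
gripper_force: 33.0
t: 21.45
tcp_pos: [0.5511, -0.0038, 0.0852]
tool_rot: [0.016, 1.0, 0.0, -0.0]
force: [0.1, -1.1, -1.6]
finger_gap: 0.644
gripper_force: 33.0
```

```bash
 python3 -m crank '[{"dp":[-0.02,0.01,-0.05],"angular":[0,0,0]},{"dp":[0,0,0],"angular":[0,0,0]}]'; python3 -m crank '[{"dp":[0,0,-0.05],"angular":[0,0,0]},{"dp":[0,0,0],"angular":[0,0,0]}]'
```

```text
t: 21.65
tcp_pos: [0.5504, -0.0034, 0.0837]
tool_rot: [0.016, 1.0, 0.0, -0.0]
force: [-0.8, -0.9, -1.2]
finger_gap: 0.647
gripper_force: 33.0
t: 21.85
tcp_pos: [0.5506, -0.0035, 0.0823]
tool_rot: [0.016, 1.0, 0.0, -0.0]
force: [0.1, 0.2, -1.4]
finger_gap: 0.645
gripper_force: 33.0
```

```bash
 python3 -m crank '[{"dp":[0,0,-0.05],"angular":[0,0,0]},{"dp":[0,0,0],"angular":[0,0,0]}]'; python3 -c "
from h import *
s=sense();print(s['force'],s['ft_torque'])"
```

```text
t: 22.05
tcp_pos: [0.5508, -0.0035, 0.0808]
tool_rot: [0.016, 1.0, -0.0, 0.0]
force: [0.2, 0.2, -1.8]
finger_gap: 0.647
gripper_force: 33.0
[ 0.22368719  0.18172606 -1.78375918] [ 0.04906989 -0.03141804 -0.04649678]
```

```bash
 python3 -m crank '[{"dp":[0,0,-0.05],"angular":[0,0,0]},{"dp":[0,0,0],"angular":[0,0,0]}]'; python3 -m crank '[{"dp":[0,0,-0.05],"angular":[0,0,0]},{"dp":[0,0,0],"angular":[0,0,0]}]'
```

```text
t: 22.25
tcp_pos: [0.5508, -0.0035, 0.0793]
tool_rot: [0.016, 1.0, -0.0, 0.0]
force: [0.6, 1.4, -0.6]
finger_gap: 0.644
gripper_force: 33.1
t: 22.45
tcp_pos: [0.5508, -0.0035, 0.0778]
tool_rot: [0.016, 1.0, -0.0, 0.0]
force: [0.8, -0.4, -0.8]
finger_gap: 0.646
gripper_force: 33.1
```

```bash
 python3 -m crank '[{"dp":[0,0,-0.04],"angular":[0,0,0]},{"dp":[0,0,0],"angular":[0,0,0]}]'
```

```text
t: 22.65
tcp_pos: [0.5508, -0.0035, 0.0767]
tool_rot: [0.016, 1.0, -0.0, 0.0]
force: [0.7, 0.1, -0.8]
finger_gap: 0.645
gripper_force: 33.1
```

```bash
 python3 -m crank '[{"dp":[0,0,-0.04],"angular":[0,0,0]},{"dp":[0,0,0],"angular":[0,0,0]}]'
```

```text
t: 22.85
tcp_pos: [0.5508, -0.0035, 0.0755]
tool_rot: [0.016, 1.0, -0.0, 0.0]
force: [0.6, -0.2, -0.4]
finger_gap: 0.646
gripper_force: 33.1
```

```bash
 python3 -m crank '[{"dp":[0,0,-0.03],"angular":[0,0,0]},{"dp":[0,0,0],"angular":[0,0,0]}]'; python3 -m crank '[{"dp":[0,0,-0.03],"angular":[0,0,0]},{"dp":[0,0,0],"angular":[0,0,0]}]'
```

```text
t: 23.05
tcp_pos: [0.5509, -0.0035, 0.0752]
tool_rot: [0.016, 1.0, -0.0, 0.0]
force: [0.7, 0.7, 4.5]
finger_gap: 0.649
gripper_force: 33.5
t: 23.25
tcp_pos: [0.5509, -0.0035, 0.0751]
tool_rot: [0.016, 1.0, -0.0, 0.001]
force: [-1.0, -0.3, 11.0]
finger_gap: 0.643
gripper_force: 34.2
```

Seated flat at the expected height (bottom contact at 0.0752). Release and retreat upward, staying away from the frame.

```bash
 python3 -m crank '[{"dp":[0,0,0.04],"angular":[0,0,0]},{"dp":[0,0,0],"angular":[0,0,0]},{"dp":[0,0,0],"angular":[0,0,0]},{"dp":[0,0,0],"angular":[0,0,0]}]' 0.2; python3 -m crank '[{"dp":[0,0,0.2],"angular":[0,0,0]},{"dp":[0,0,0.5],"angular":[0,0,0]},{"dp":[0,0,1],"angular":[0,0,0]},{"dp":[0,0,1],"angular":[0,0,0]},{"dp":[0,0,1],"angular":[0,0,0]},{"dp":[-0.3,1,0.5],"angular":[0,0,0]},{"dp":[-0.3,1,0],"angular":[0,0,0]},{"dp":[-0.3,1,0],"angular":[0,0,0]},{"dp":[-0.3,1,0],"angular":[0,0,0]},{"dp":[-0.3,1,0],"angular":[0,0,0]},{"dp":[-0.3,1,0],"angular":[0,0,0]},{"dp":[-0.3,1,0],"angular":[0,0,0]},{"dp":[0,0.5,0],"angular":[0,0,0]},{"dp":[0,0,0],"angular":[0,0,0]},{"dp":[0,0,0],"angular":[0,0,0]}]'; python3 - <<'E'
from h import *
t=snap('top');s=snap('scene')
a=t['image'][125:225,275:385];cv2.imwrite('pics/end.png',cv2.resize(a,None,fx=6,fy=6,interpolation=cv2.INTER_CUBIC))
im=t['image'].astype(int)
g=(im[...,1]>im[...,0]+25)&(im[...,1]>im[...,2]+25)&(im[...,2]<110);g[:130]=0;g[225:]=0;g[:,:285]=0;g[:,380:]=0
v,u=np.nonzero(g);print('board',len(u),px(t,u.mean(),v.mean(),.07),'depth',px(t,u.mean(),v.mean()))
z=[px(t,x,y) for x,y in zip(u,v)];z=np.array(z);A=np.c_[z[:,:2]-z[:,:2].mean(0),np.ones(len(z))];print('plane',np.linalg.lstsq(A,z[:,2],rcond=None)[0])
E
```

```text
t: 23.65
tcp_pos: [0.5503, -0.0035, 0.0745]
tool_rot: [0.016, 1.0, 0.0, -0.0]
force: [0.3, -0.5, 0.1]
finger_gap: 0.802
gripper_force: 0.0
t: 25.15
tcp_pos: [0.4881, 0.221, 0.201]
tool_rot: [0.016, 1.0, -0.0, 0.0]
force: [-0.8, -0.4, 0.3]
finger_gap: 0.798
gripper_force: 0.0
board 325 [ 0.5520554  -0.00291485  0.07      ] depth [ 0.55185008 -0.00286256  0.07168232]
plane [-0.00567834  0.00563292  0.07144501]
```

View pics/end.png

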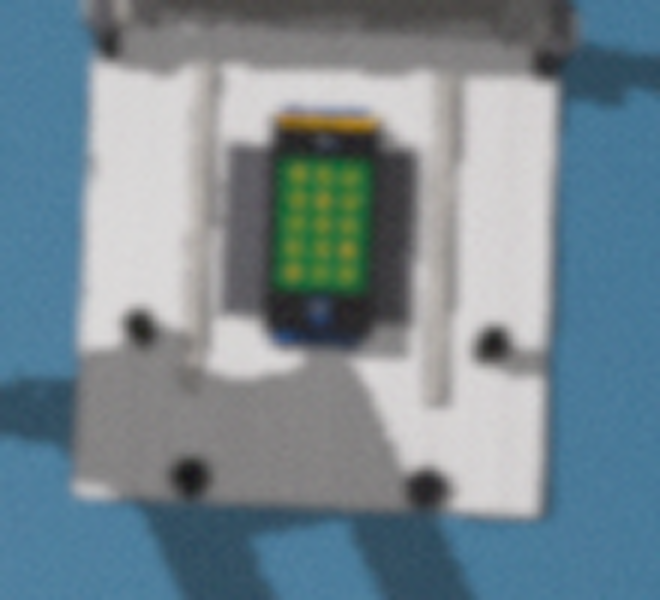

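The board lies flat on the block (tilt under 0.01 rad, top at 71 mm ≈ 62 + 8), centred on it with the yellow end at (328,122) toward the hinge. The frame still stands open at the top of the picture. Handing in.

```bash
python3 -c "
from station import order
print(order.sign_off())"
```

```text
the job is handed in; nothing more can be done
None
```

The frame stands open by itself on its stops, the green carrier lies flat on both pins with its yellow end toward the hinge, nothing else was touched, and I handed the job in at about 25 s (no verdict came back).

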